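# Run a batch of nuts from the chute into the sorting tray

## Task

Push the grey tray along its track until it rests against the stop board under the chute; then press the lever's paddle down to lift the gate, keep it down until all five nuts have rolled into the tray, and let the gate close again. Only push and press: do not lift the tray, do not touch the nuts or the gate, and leave the mug, bottle and jar where they stand.

Things in the scene. Friction and masses are not known exactly. Their poses are not given: they have to be found in the camera images.
- feeder: Bench feeder screwed to the table, with an aluminium chute, a rocking lever and a track for the tray. Origin: on the table straight below the chute's mouth (its lower end); its z is up, its x points from the mouth up along the chute, away from the robot. The track lies on the robot's side of the mouth and runs along the feeder's y.
- mouth (a point): Chute floor at the mouth, 80 mm above the table, feeder x = y = 0. The chute is 34 mm wide inside, 44 mm outside, walls 32 mm high, 190 mm long, rising along the feeder's +x at 0.19 rad.
- stop (a point): The stop board's middle, on its tray-side face at table height (feeder x = -70, y = +90 mm). The board is dark wood, 45 mm high, 20 mm thick. From it two wooden rails, 20 mm high and wide, run 390 mm towards the feeder's -y, inner faces at x = -161 and +21 mm; that end of the track is open.
- pivot (a point): The lever's pivot, at feeder x = -10, y = +125 mm, 165 mm above the table, between two steel cheeks 182 mm high (feeder x = -29 to +9, y = +110 to +140 mm) just beyond the stop board.
- lever (a joint): Angle of the wooden rocking lever in rad: 0 = at rest, gate closed across the mouth; 0.40 = paddle pressed fully down on its hard stop, gate fully up (the gate clears the nuts from about 0.27). It lies along the feeder's y, 165 mm above the table, above the stop board. A spring brings it back to 0 when let go; pressing on the paddle takes about 2 to 5 N.
- paddle (a point): Wooden paddle at the free (+y) end of the lever, to be pressed down: a plate 60 mm (feeder x) by 50 mm (feeder y), 10 mm thick. The point: centre of its top face, at rest at feeder x = -10, y = +235 mm, 177 mm above the table, 110 mm from the pivot; its top face sinks by about 44 mm when fully pressed, and slopes by the lever's angle.
- gate (a point): Steel gate plate hanging from the other (-y) end of the lever, closing the chute's mouth: 46 mm wide, 73 mm high, 4 mm thick. The point: centre of its lower edge, 84 mm above the table when closed, 125 mm from the pivot. Not to be touched; the lever lifts it by about 48 mm.
- tray: Loose open grey plastic tray in the track, 170 mm (x) by 180 mm (y) by 55 mm high, walls and floor 5 mm, 0.3 to 0.5 kg, with about 6 mm play to each rail. Origin: centre of its underside; its axes are about those of the feeder. It starts 70 to 150 mm short of the stop board; against the stop its origin is at feeder y = 0 (x about -70 mm), and the nuts drop into it.
- nut0: Brown nut in its shell, a ball 28 mm across, 12 g, number 1 of the five queued in the chute counted from the gate. Origin: its centre. In the tray its centre is about 19 mm above the table.
- nut1: Brown nut in its shell, a ball 28 mm across, 12 g, number 2 of the five queued in the chute counted from the gate. Origin: its centre. In the tray its centre is about 19 mm above the table.
- nut2: Brown nut in its shell, a ball 28 mm across, 12 g, number 3 of the five queued in the chute counted from the gate. Origin: its centre. In the tray its centre is about 19 mm above the table.
- nut3: Brown nut in its shell, a ball 28 mm across, 12 g, number 4 of the five queued in the chute counted from the gate. Origin: its centre. In the tray its centre is about 19 mm above the table.
- nut4: Brown nut in its shell, a ball 28 mm across, 12 g, number 5 of the five queued in the chute counted from the gate. Origin: its centre. In the tray its centre is about 19 mm above the table.
- mug: White mug standing on the table, 80 mm across, 90 mm high, bystander. Origin: centre of its underside.
- bottle: Glass bottle with white cap, 64 mm across, 160 mm high, bystander. Origin: centre of its underside.
- jar: Amber glass jar with metal lid, 70 mm across, 100 mm high, bystander. Origin: centre of its underside.

How it is judged:
By the outcome, as a careful person would: the job done as asked, in the order asked, and still so for the second after the job is handed in, with the robot touching nothing.
It also fails if it takes over 48 s, if anything falls off the work surface, if the arm or the gripper's body presses on something with over 40 N, if the wrist force passes 120 N, or if a joint passes its speed limit or range.

## Robot

A 6-joint arm with a two-finger parallel gripper is mounted at the origin on the work surface. World frame = base frame: x ahead of the robot, y to its left, z up, the work surface at z = 0. Lengths are in m, angles in rad, forces in N, time in s.
With the tool pointing down it reaches from about 0.275 to 1 m from the base axis. Payload 8.4 kg.
Tool frame: the origin (TCP) lies between the finger pads; the fingertips stand arm.tips_ahead ahead of it and the grasp point (between the pads) lies 6 mm ahead of it (arm.tips_ahead is the distance from the TCP to the fingertips, in m); y points along the fingers, z is the direction in which the jaws open and shut, and the axes are right-handed (so a half turn about y gives the same grasp; the last joint's range is limited). The gripper opens to 85 mm and grips with 20 to 120 N. Pads are 22 mm wide; open, the fingers measure 114 mm over their backs; the gripper's body (76 mm by 85 mm) begins 54 mm behind the grasp point. The pads swing forward as they close: fully open they stand 13 mm farther back than shut.
Start: joints at [1.275, 0.353, 1.633, -0, 1.155, -0.002], TCP at [0.181, 0.598, 0.256] pointing down, gripper open.
Joint ranges: [-2.63, 2.63], [-0.92, 2.1], [0.06, 2.66], [-1.3, 4.44], [0, 2.69], [-3.02, 3.02]. Speed limits (rad/s): [2.22, 2.22, 2.79, 3.14, 3.14, 3.14].

## Interface

Orientations are given as a unit quaternion [w, x, y, z].
In Python, from plant import arm, cams, order gives the robot as it stands. The module is installed in compiled form; this text tells all that it offers.
- The arm moves only by the tool drive_tool, never from a script. Its argument "moves" is a list of rows, each a list of 7 numbers: the turn, a rotation vector about the tool's x, y, z in rad, then the shift along the tool's x, y, z in cm, then the closure, from -1 (fully open) to 1 (shut). In form: [[rx, ry, rz, tx, ty, tz, gripper], ...]. A call has exactly 10 rows; each row is the pose to reach, as a shift and turn from the pose commanded when the call began, along the tool's axes at that moment; what a row does not reach only later rows make up. A row lasts 1/12 s, in which the tool goes at most 41.7 mm and 7.16 degrees, less where a joint would pass 70% of its speed; a pose out of reach is approached as far as the arm can. A call with a gripper value outside its range is refused whole. The fingers move at their own pace and stop on an object; the grip force is fixed at half the most. Time passes only in rows, so rows that repeat a pose let the fingers close, or fill a call up. It gives the time, the measured TCP pose, the force and the opening at its end, in the units of the state.
- arm.state(): the state, without advancing time (a new reading comes with each control period).
- cams.get_image(name): name is "side" or "top" or "wrist"; returns (picture, depth): 384x512x3 uint8, red, green, blue; 384x512 float32, m along the optical axis (not along the pixel's ray), 0 where there is no reading.
- cams.camera_params(name): a dict with "intrinsics" (3x3 intrinsics, pixels), "R" (3x3) and "t" (3): a world point X has camera coordinates R X + t; the wrist camera has in their place "hand_eye" (4x4, takes a point from camera to tool coordinates, whose origin is the TCP and whose axes are the tool frame's). Camera axes: x right, y down, z forward; pixel columns grow to the right and rows downward; lengths in m; the calibration is good to about 2 mm. A picture is of the moment at which its call begins: read the wrist's pose just before it. camera_params takes no time and is no camera call.
- order.finish_job(): hands the job in, once; it reports no verdict.
The state is a dict: "time_s": time; "q": joint angles; "joint_vel": joint speeds; "joint_efforts": joint torques, N m; "position": TCP position; "tcp_rot": TCP orientation; "contact_force": force on the tool from outside, world axes, zero at the start; "moment": the same for the moment, N m; "opening": finger opening in m.
Only numpy, scipy, OpenCV 4.12 (cv2) and the standard library are available. Lean on these libraries where they do the work, as an engineer would, in place of code of your own. Each camera call takes 0.05 s, during which the arm holds its last target. There are 200 camera calls.

## Working session

There is one attempt and no reset: what is moved stays moved. The work goes in short steps, Python scripts to look and compute and a tool call to move; the robot and the scene stay as the last step left them, time stands still between calls to the robot, and variables do not carry over. Pictures are saved under pics/ and viewed, about 8 in all and at most 12, crops included, and the job is handed in when it is done.

Besides the shell and the picture viewer there is one more tool, called after "Request:" as name(argument=value, ...), one argument or row to a line, values as JSON. drive_tool: Moves the arm, as the interface text tells. Its arguments: {"type":"object","properties":{"moves":{"type":"array","items":{"type":"array","items":{"type":"number"}}}},"required":["moves"]}

```bash
mkdir -p pics; ls; python3 - <<'E'
from plant import arm,cams
import cv2,numpy as np
s=arm.state();print(s,arm.tips_ahead)
np.set_printoptions(precision=4,suppress=True)
for n in ("top","side"):
    im,d=cams.get_image(n);p=cams.camera_params(n);print(n,p)
    np.savez(f"{n}0.npz",im=im,d=d,**p)
    cv2.imwrite(f"pics/{n}0.png",im[:,:,::-1])
print(cams.camera_params("wrist"))
E
```

```text
pics
{'time_s': 0.0, 'q': array([ 1.27462626e+00,  3.53627753e-01,  1.63416214e+00,  2.54933807e-06,
        1.15516394e+00, -2.41899687e-03]), 'joint_vel': array([-6.74553805e-04,  1.46168546e-03,  9.03213459e-05,  1.10233123e-03,
       -5.17669878e-05,  1.29990917e-03]), 'joint_efforts': array([ 1.23725491e-03, -6.05259919e+01, -3.42065692e+01,  8.45059412e-05,
        9.47689667e-03, -5.19915950e-07]), 'position': array([0.18084612, 0.59779877, 0.2555624 ]), 'tcp_rot': array([-0.69901749,  0.69996904, -0.10355641,  0.10341162]), 'contact_force': array([ 0.18121363,  0.30430512, -0.20506774]), 'moment': array([0.02997229, 0.04003093, 0.00062745]), 'opening': 0.08599935845440336} 0.025
top {'intrinsics': array([[371.3467,   0.    , 262.438 ],
       [  0.    , 371.3467, 189.2481],
       [  0.    ,   0.    ,   1.    ]]), 'R': array([[ 0.018 , -0.9998,  0.0105],
       [-0.9945, -0.019 , -0.1032],
       [ 0.1034, -0.0086, -0.9946]]), 't': array([0.0671, 0.5741, 0.9846])}
side {'intrinsics': array([[355.9105,   0.    , 254.3444],
       [  0.    , 355.9105, 195.4155],
       [  0.    ,   0.    ,   1.    ]]), 'R': array([[ 0.8383, -0.5452, -0.005 ],
       [-0.3474, -0.5271, -0.7756],
       [ 0.4201,  0.6519, -0.6312]]), 't': array([-0.4005,  0.3335,  0.9458])}
{'intrinsics': array([[300.8236,   0.    , 254.9372],
       [  0.    , 300.8236, 194.5216],
       [  0.    ,   0.    ,   1.    ]]), 'hand_eye': array([[ 0.0006,  0.946 ,  0.3242, -0.0843],
       [-0.0009, -0.3242,  0.946 , -0.1182],
       [ 1.    , -0.0008,  0.0007, -0.0002],
       [ 0.    ,  0.    ,  0.    ,  1.    ]])}
```

View pics/top0.png

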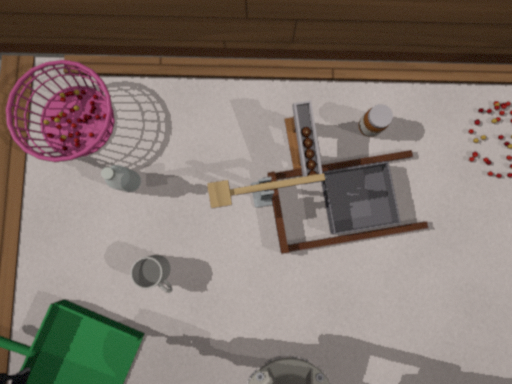

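View pics/side0.png

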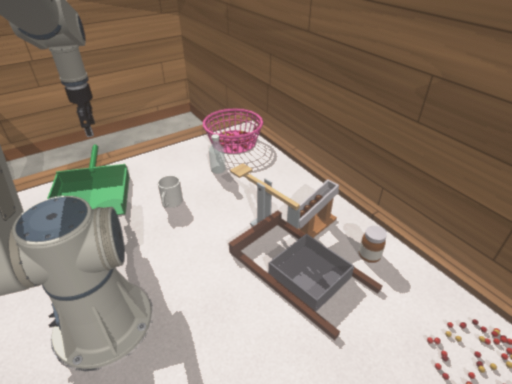

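The top view shows the paddle at about (220,193), stop board from (272,175) to (285,250), tray at about (360,198), and rails running right to (412,155) and (428,226). The mug is at (150,271), the bottle at (120,178) and the jar at (376,120).

```bash
cat > h.py <<'E'
import numpy as np,cv2
def cloud(f):
    z=np.load(f);d=z['d'];K=z['intrinsics'];v,u=np.mgrid[:384,:512]
    c=np.stack([(u-K[0,2])/K[0,0]*d,(v-K[1,2])/K[1,1]*d,d],-1)
    return z['im'],(c-z['t'])@z['R']
E
python3 - <<'E'
from h import *
np.set_printoptions(precision=4,suppress=True)
im,P=cloud("top0.npz")
hsv=cv2.cvtColor(im,cv2.COLOR_RGB2HSV)
def box(n,u0,u1,v0,v1,z0,z1,m=None):
    s=np.zeros((384,512),bool);s[v0:v1,u0:u1]=1
    s&=(P[...,2]>z0)&(P[...,2]<z1)
    if m is not None:s&=m
    q=P[s];r=cv2.minAreaRect((q[:,:2]*1000).astype(np.float32))
    print(n,len(q),'z',np.median(q[:,2]),'rect mm',r, 'corners',cv2.boxPoints(r).round().tolist());return q
print('table z',np.median(P[280:330,170:250,2]))
dark=(hsv[...,1]>90)
box('paddle',205,232,175,212,.16,.19)
box('paddle+lever',205,330,165,212,.15,.2)
box('board',262,295,195,256,.035,.055,dark)
box('rail near',284,435,215,256,.012,.03,dark)
box('rail far',324,420,145,175,.012,.03,dark)
box('tray rim',315,405,158,240,.045,.062)
box('mug',128,175,250,295,.075,.1)
box('bottle',95,145,160,195,.1,.17)
box('jar',355,395,100,140,.085,.11)
box('cheeks',250,285,170,210,.175,.19)
E
```

```text
table z 0.0006305206899567819
paddle 566 z 0.1775756097221154 rect mm ((545.401123046875, 177.91802978515625), (60.18998336791992, 53.55821990966797), 10.30587387084961) corners [[511.0, 199.0], [521.0, 146.0], [580.0, 157.0], [570.0, 210.0]]
paddle+lever 1361 z 0.17526165855359013 rect mm ((565.8271484375, 65.58609008789062), (60.18998336791992, 281.9060974121094), 10.30587387084961) corners [[511.0, 199.0], [561.0, -78.0], [621.0, -68.0], [570.0, 210.0]]
board 393 z 0.045818941436618923 rect mm ((480.92364501953125, 31.22509765625), (154.60049438476562, 19.456880569458008), 11.63447380065918) corners [[403.0, 25.0], [407.0, 6.0], [559.0, 37.0], [555.0, 56.0]]
rail near 880 z 0.020875319841214365 rect mm ((450.4273681640625, -184.89915466308594), (17.822559356689453, 387.436279296875), 10.632314682006836) corners [[406.0, 4.0], [477.0, -377.0], [495.0, -374.0], [423.0, 7.0]]
rail far 515 z 0.021082463243283105 rect mm ((660.4755859375, -213.04373168945312), (18.27239227294922, 248.42367553710938), 10.301819801330566) corners [[629.0, -92.0], [674.0, -337.0], [692.0, -334.0], [647.0,
[... 384 characters left out ...]
0, 320.0], [384.0, 310.0], [396.0, 400.0], [318.0, 410.0]]
bottle 495 z 0.11884474993700206 rect mm ((588.7742919921875, 444.9570007324219), (52.785728454589844, 61.0740852355957), 68.45072174072266) corners [[551.0, 432.0], [607.0, 409.0], [627.0, 458.0], [570.0, 481.0]]
jar 465 z 0.10052303945939577 rect mm ((764.6007080078125, -225.61880493164062), (58.72937774658203, 61.6559944152832), 45.716529846191406) corners [[722.0, -225.0], [766.0, -268.0], [807.0, -226.0], [763.0, -183.0]]
cheeks 112 z 0.18136242445354742 rect mm ((565.6694946289062, 68.8560562133789), (37.95058059692383, 79.33685302734375), 10.98072338104248) corners [[539.0, 104.0], [555.0, 26.0], [592.0, 34.0], [577.0, 111.0]]
```

```bash
cat >> h.py <<'E'
from scipy.spatial.transform import Rotation as Rn
TH=np.radians(10.4);EX=np.array([np.cos(TH),np.sin(TH),0]);EY=np.array([-np.sin(TH),np.cos(TH),0])
O=np.array([.5976,-.0513,0])
RT=np.stack([EY,[0,0,-1],-EX],1)   # tool x = feeder y, tool y down, tool z = -feeder x
def W(x,y,z): return O+EX*x/1e3+EY*y/1e3+np.array([0,0,z/1e3])
def F(p): p=np.asarray(p)-O; return np.array([p@EX,p@EY,p[2]])*1e3
def rel(x,y,z,R=RT):
    from plant import arm
    s=arm.state();w,a,b,c=s['tcp_rot'];R0=Rn.from_quat([a,b,c,w])
    rv=(R0.inv()*Rn.from_matrix(R)).as_rotvec()
    t=R0.inv().apply(W(x,y,z)-s['position'])*100
    print('t',s['time_s'],'feeder now',F(s['position']).round(1),'f',s['contact_force'].round(1),'q',s['q'].round(2),'\n rot',rv.round(3),'shift cm',t.round(2))
E
python3 - <<'E'
from h import *
rel(-70,-265,256);print(W(-70,-265,256))
from plant import arm
w,a,b,c=arm.state()['tcp_rot'];print(Rn.from_quat([a,b,c,w]).as_matrix().round(2))
rel(-70,-265,256,RT@np.diag([-1,1,-1]))
im,P=cloud("top0.npz")
for n,p in dict(paddle=(.5454,.1779,.1776),tray=(.5539,-.1856,0),bottle=(.589,.445,0),mug=(.352,.36,0),jar=(.7646,-.2256,0)).items():print(n,F(p).round())
E
```

```text
t 0.1 feeder now [-292.7  713.7  255.7] f [ 0.4 -0.8  1.1] q [ 1.27  0.35  1.63  0.    1.16 -0.  ] 
 rot [ 1.000e-03 -2.046e+00 -1.000e-03] shift cm [ 6.459e+01  6.000e-02 -7.683e+01]
[ 0.57658757 -0.32458278  0.256     ]
[[ 0.96 -0.    0.29]
 [-0.29 -0.    0.96]
 [-0.   -1.   -0.  ]]
t 0.1 feeder now [-292.7  713.7  255.7] f [ 0.4 -0.8  1.1] q [ 1.27  0.35  1.63  0.    1.16 -0.  ] 
 rot [1.000e-03 1.095e+00 1.000e-03] shift cm [ 6.459e+01  6.000e-02 -7.683e+01]
paddle [-10. 235. 178.]
tray [ -67. -124.    0.]
bottle [ 81. 490.   0.]
mug [-167.  449.    0.]
jar [ 133. -202.    0.]
```

```bash
sed -i 's/^RT=.*/RT=np.stack([EX,[0,0,-1],EY],1)/' h.py; python3 - <<'E'
from h import *
rel(-68,-265,256)
E
```

```text
t 0.1 feeder now [-292.7  713.7  255.7] f [ 0.4 -0.8  1.1] q [ 1.27  0.35  1.63  0.    1.16 -0.  ] 
 rot [ 0.001 -0.475 -0.   ] shift cm [ 6.477e+01  6.000e-02 -7.674e+01]
```

Request:
drive_tool(
  moves=[
    [0,-0.475,0,64.8,0,-76.7,1],
    [0,-0.475,0,64.8,0,-76.7,1],
    [0,-0.475,0,64.8,0,-76.7,1],
    [0,-0.475,0,64.8,0,-76.7,1],
    [0,-0.475,0,64.8,0,-76.7,1],
    [0,-0.475,0,64.8,0,-76.7,1],
    [0,-0.475,0,64.8,0,-76.7,1],
    [0,-0.475,0,64.8,0,-76.7,1],
    [0,-0.475,0,64.8,0,-76.7,1],
    [0,-0.475,0,64.8,0,-76.7,1],
  ],
)

```text
time_s: 0.93
position: [0.3463, 0.2138, 0.2563]
tcp_rot: [-0.704, 0.704, 0.064, -0.064]
contact_force: [1.4, 1.0, 1.2]
opening: 0.0
```

```bash
python3 -c "
from h import *
rel(-68,-265,256)"
```

```text
t 0.9333 feeder now [-199.3  306.1  256.3] f [1.4 1.  1.2] q [ 0.55  0.    2.07 -0.    1.07 -1.2 ] 
 rot [0. 0. 0.] shift cm [ 1.312e+01  3.000e-02 -5.711e+01]
```

Request:
drive_tool(
  moves=[
    [0,0,0,13.1,0,-57.1,1],
    [0,0,0,13.1,0,-57.1,1],
    [0,0,0,13.1,0,-57.1,1],
    [0,0,0,13.1,0,-57.1,1],
    [0,0,0,13.1,0,-57.1,1],
    [0,0,0,13.1,0,-57.1,1],
    [0,0,0,13.1,0,-57.1,1],
    [0,0,0,13.1,0,-57.1,1],
    [0,0,0,13.1,0,-57.1,1],
    [0,0,0,13.1,0,-57.1,1],
  ],
)

```text
time_s: 1.77
position: [0.5112, -0.1692, 0.2561]
tcp_rot: [0.704, -0.704, -0.064, 0.064]
contact_force: [0.6, 0.3, 0.4]
opening: 0.0001
```

```bash
python3 -c "
from h import *
rel(-68,-265,256)"
```

```text
t 1.7667 feeder now [-106.3 -100.4  256.1] f [0.6 0.3 0.4] q [-0.32  0.22  1.82  0.    1.1  -2.07] 
 rot [-0.    -0.001 -0.   ] shift cm [  3.84   0.   -16.46]
```

Request:
drive_tool(
  moves=[
    [0,0,0,3.8,0,-16.5,1],
    [0,0,0,3.8,0,-16.5,1],
    [0,0,0,3.8,0,-16.5,1],
    [0,0,0,3.8,0,-16.5,1],
    [0,0,0,3.8,2,-16.5,1],
    [0,0,0,3.8,6,-16.5,1],
    [0,0,0,3.8,10,-16.5,1],
    [0,0,0,3.8,14,-16.5,1],
    [0,0,0,3.8,17,-16.5,1],
    [0,0,0,3.8,19,-16.5,1],
  ],
)

```text
time_s: 2.6
position: [0.5761, -0.3214, 0.0621]
tcp_rot: [0.705, -0.703, -0.062, 0.065]
contact_force: [0.6, 0.5, 0.3]
opening: -0.0
```

```bash
python3 -c "
from h import *
rel(-68,-265,42)
from plant import cams
for n in ('wrist','top'):
    im,d=cams.get_image(n);cv2.imwrite(f'pics/{n}1.png',im[:,:,::-1])
"
```

```text
t 2.6 feeder now [ -69.9 -261.7   62.1] f [0.6 0.5 0.3] q [-0.51  0.63  1.68 -0.    0.84 -2.26] 
 rot [-0.003 -0.    -0.004] shift cm [ 0.2   2.01 -0.33]
```

View pics/top1.png

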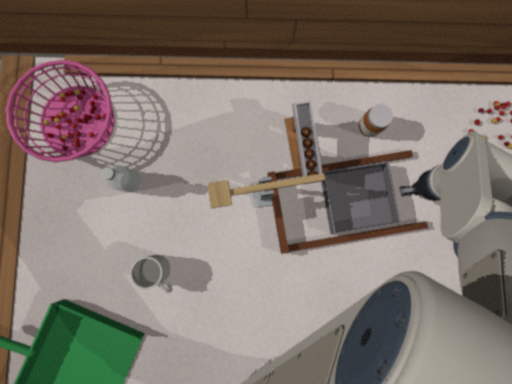

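Request:
drive_tool(
  moves=[
    [0,0,0,0.1,2,0,1],
    [0,0,0,0.1,2,0.5,1],
    [0,0,0,0.1,2,1.2,1],
    [0,0,0,0.1,2,2,1],
    [0,0,0,0.1,2,2.8,1],
    [0,0,0,0.1,2,3.6,1],
    [0,0,0,0.1,2,4.4,1],
    [0,0,0,0.1,2,5.2,1],
    [0,0,0,0.1,2,6,1],
    [0,0,0,0.1,2,6.8,1],
  ],
)

```text
time_s: 3.53
position: [0.5671, -0.2548, 0.0468]
tcp_rot: [-0.704, 0.704, 0.064, -0.064]
contact_force: [0.5, -3.2, 2.7]
opening: -0.0
```

```bash
python3 -c "
from h import *
rel(-70,-105,42)
from plant import cams
im,d=cams.get_image('top');p=cams.camera_params('top');np.savez('a.npz',im=im,d=d,**p)
im,P=cloud('a.npz')
s=(abs(P[...,2]-.055)<.007);s[:158]=0;s[240:]=0;s[:,:290]=0;s[:,420:]=0
q=P[s];f=(q-O)@np.stack([EX,EY],1)*1e3;print(len(f),np.percentile(f,[0,1,50,99,100],axis=0).round().tolist())
cv2.imwrite('pics/top2.png',im[:,:,::-1])"
```

```text
t 3.5333 feeder now [ -66.7 -194.7   46.8] f [ 0.5 -3.2  2.7] q [-0.42  0.6   1.78 -0.    0.76 -2.18] 
 rot [ 0.001 -0.     0.001] shift cm [-0.33  0.47  8.97]
509 [[-152.0, -184.0], [-152.0, -183.0], [-83.0, -103.0], [17.0, -3.0], [57.0, 20.0]]
```

Request:
drive_tool(
  moves=[
    [0,0,0,-0.2,0.2,0.8,1],
    [0,0,0,-0.3,0.4,1.6,1],
    [0,0,0,-0.3,0.4,2.4,1],
    [0,0,0,-0.3,0.4,3.2,1],
    [0,0,0,-0.3,0.4,4,1],
    [0,0,0,-0.3,0.4,4.8,1],
    [0,0,0,-0.3,0.4,5.6,1],
    [0,0,0,-0.3,0.4,6.4,1],
    [0,0,0,-0.3,0.4,7.2,1],
    [0,0,0,-0.3,0.4,7.8,1],
  ],
)

```text
time_s: 4.42
position: [0.5496, -0.1782, 0.0422]
tcp_rot: [0.704, -0.704, -0.064, 0.064]
contact_force: [1.5, -2.7, 1.7]
opening: -0.0001
```

```bash
python3 -c "
from h import *
rel(-70,-101,42)"
```

```text
t 4.4167 feeder now [ -70.1 -116.1   42.2] f [ 1.5 -2.7  1.7] q [-0.32  0.56  1.88  0.    0.7  -2.07] 
 rot [-0. -0. -0.] shift cm [0.01 0.02 1.51]
```

Request:
drive_tool(
  moves=[
    [0,0,0,0,0,0.3,1],
    [0,0,0,0,0,0.6,1],
    [0,0,0,0,0,0.8,1],
    [0,0,0,0,0,1.0,1],
    [0,0,0,0,0,1.1,1],
    [0,0,0,0,0,1.2,1],
    [0,0,0,0,0,1.3,1],
    [0,0,0,0,0,1.4,1],
    [0,0,0,0,0,1.5,1],
    [0,0,0,0,0,1.5,1],
  ],
)

```text
time_s: 5.25
position: [0.5471, -0.1643, 0.0423]
tcp_rot: [0.704, -0.704, -0.064, 0.064]
contact_force: [-0.3, -2.0, 2.3]
opening: 0.0001
```

```bash
python3 -c "
from h import *
rel(-70,-101,42)"
```

```text
t 5.25 feeder now [ -70.1 -102.    42.3] f [-0.3 -2.   2.3] q [-0.29  0.55  1.89  0.    0.7  -2.05] 
 rot [-0. -0. -0.] shift cm [0.01 0.03 0.1 ]
```

No stop contact felt yet, so I'll keep creeping.

Request:
drive_tool(
  moves=[
    [0,0,0,0,0,0.1,1],
    [0,0,0,0,0,0.15,1],
    [0,0,0,0,0,0.2,1],
    [0,0,0,0,0,0.25,1],
    [0,0,0,0,0,0.3,1],
    [0,0,0,0,0,0.35,1],
    [0,0,0,0,0,0.4,1],
    [0,0,0,0,0,0.45,1],
    [0,0,0,0,0,0.45,1],
    [0,0,0,0,0,0.45,1],
  ],
)

```text
time_s: 6.08
position: [0.5485, -0.1616, 0.0429]
tcp_rot: [-0.703, 0.705, 0.066, -0.063]
contact_force: [4.6, -12.0, -1.2]
opening: 0.0001
```

```bash
python3 -c "
from h import *
rel(-70,-101,42)
from plant import cams
im,d=cams.get_image('side');cv2.imwrite('pics/side3.png',cv2.resize(im[180:340,200:410,::-1],None,fx=3.5,fy=3.5))
im,d=cams.get_image('top');p=cams.camera_params('top');np.savez('a.npz',im=im,d=d,**p)
im,P=cloud('a.npz')
f=(P-O)@np.stack([EX,EY],1)*1e3
s=(abs(P[...,2]-.055)<.006)&(f[...,0]<-40)&(f[...,0]>-165)&(f[...,1]<88)&(f[...,1]>-120)
q=f[s];print(len(q),np.percentile(q,[0,1,50,99,100],axis=0).round().tolist())"
```

```text
t 6.0833 feeder now [-68.2 -99.6  42.9] f [  4.6 -12.   -1.2] q [-0.29  0.55  1.89 -0.    0.69 -2.04] 
 rot [0.003 0.    0.004] shift cm [-0.18  0.09 -0.14]
227 [[-153.0, -89.0], [-153.0, -88.0], [-149.0, -34.0], [-44.0, 88.0], [-41.0, 88.0]]
```

View pics/side3.png

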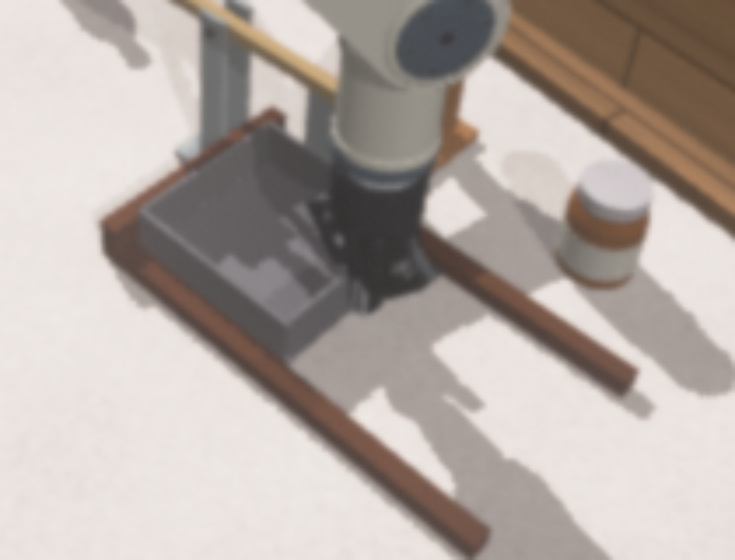

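The side crop shows the tray's front wall flush along the stop board (corners near (145,210) and (270,130)). Force rose to about 12 N, so it is against the stop. I'll back off and rise.

Request:
drive_tool(
  moves=[
    [0,0,0,0,0,-1,1],
    [0,0,0,0,0,-2.5,1],
    [0,0,0,0,0,-4,1],
    [0,0,0,0,-2,-4,1],
    [0,0,0,0,-6,-4,1],
    [0,0,0,0,-10,-4,1],
    [0,0,0,0,-14,-4,1],
    [0,0,0,0,-18,-4,1],
    [0,0,0,0,-22,-4,1],
    [0,0,0,0,-22,-4,1],
  ],
)

```text
time_s: 7.02
position: [0.5569, -0.2016, 0.2706]
tcp_rot: [-0.703, 0.706, 0.067, -0.06]
contact_force: [1.0, 0.6, 0.4]
opening: -0.0001
```

```bash
python3 -c "
from h import *
rel(-10,238,262)"
```

```text
t 7.0167 feeder now [ -67.2 -140.5  270.6] f [1.  0.6 0.4] q [-0.35  0.28  1.7   0.    1.15 -2.1 ] 
 rot [ 0.006 -0.001  0.01 ] shift cm [ 5.67  0.71 37.86]
```

Request:
drive_tool(
  moves=[
    [0,0,0,5.7,0,37.9,1],
    [0,0,0,5.7,0,37.9,1],
    [0,0,0,5.7,0,37.9,1],
    [0,0,0,5.7,0,37.9,1],
    [0,0,0,5.7,0,37.9,1],
    [0,0,0,5.7,0,37.9,1],
    [0,0,0,5.7,0,37.9,1],
    [0,0,0,5.7,0,37.9,1],
    [0,0,0,5.7,0,37.9,1],
    [0,0,0,5.7,0,37.9,1],
  ],
)

```text
time_s: 7.85
position: [0.5413, 0.1882, 0.262]
tcp_rot: [0.705, -0.703, -0.065, 0.065]
contact_force: [-0.3, -0.2, 0.9]
opening: 0.0004
```

```bash
python3 -c "
from h import *
from plant import cams,arm
s=arm.state()
im,d=cams.get_image('wrist');cv2.imwrite('pics/wrist4.png',im[:,:,::-1])
rel(-10,238,210)
im,d=cams.get_image('top');p=cams.camera_params('top');np.savez('b.npz',im=im,d=d,**p)
im,P=cloud('b.npz')
f=(P-O)@np.stack([EX,EY],1)*1e3
s=(abs(P[...,2]-.055)<.005)&(f[...,0]<20)&(f[...,0]>-165)&(f[...,1]<110)&(f[...,1]>-150)
q=f[s];print(len(q),np.percentile(q,[0,1,50,99,100],axis=0).round().tolist())
cv2.imwrite('pics/top4.png',cv2.resize(im[60:270,180:440,::-1],None,fx=2.5,fy=2.5))"
```

```text
t 7.9 feeder now [-12.3 244.8 261.9] f [-0.7  1.8 -0. ] q [ 0.33  0.27  1.74  0.    1.13 -1.43] 
 rot [-0.001  0.003 -0.   ] shift cm [ 0.23  5.19 -0.68]
459 [[-154.0, -89.0], [-153.0, -88.0], [-93.0, -16.0], [16.0, 93.0], [17.0, 108.0]]
```

View pics/wrist4.png

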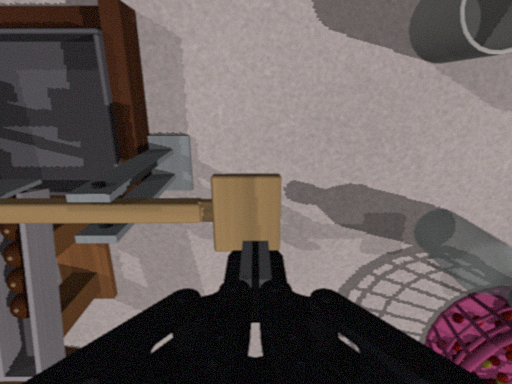

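View pics/top4.png

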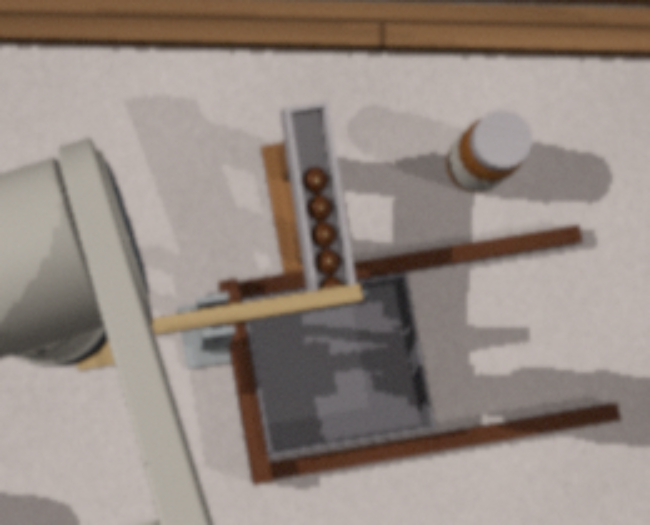

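Top crop: the tray is flush with the board (board at (245,400)), and four of the five nuts are visible in the chute at x≈320. The fifth is hidden by the lever. Wrist view: the closed fingers at (255,250) line up with the paddle at (246,212). Now press.

Request:
drive_tool(
  moves=[
    [0,0,0,0.2,2,-0.5,1],
    [0,0,0,0.2,4,-0.6,1],
    [0,0,0,0.2,5.3,-0.6,1],
    [0,0,0,0.2,6,-0.6,1],
    [0,0,0,0.2,6.8,-0.6,1],
    [0,0,0,0.2,7.6,-0.6,1],
    [0,0,0,0.2,8.4,-0.6,1],
    [0,0,0,0.2,9.1,-0.6,1],
    [0,0,0,0.2,9.7,-0.6,1],
    [0,0,0,0.2,10,-0.6,1],
  ],
)

```text
time_s: 8.78
position: [0.545, 0.1782, 0.162]
tcp_rot: [0.704, -0.704, -0.064, 0.064]
contact_force: [0.4, -0.5, 5.9]
opening: -0.0001
```

```bash
python3 -c "
from h import *
rel(-10,238,160)"
```

```text
t 8.7833 feeder now [-10.3 235.2 162. ] f [ 0.4 -0.5  5.9] q [ 0.31  0.38  1.83 -0.    0.93 -1.44] 
 rot [ 0.    -0.     0.001] shift cm [0.03 0.2  0.28]
```

Request:
drive_tool(
  moves=[
    [0,0,0,0,0.1,0,1],
    [0,0,0,0,0.1,0,1],
    [0,0,0,0,0.1,0,1],
    [0,0,0,0,0.1,0,1],
    [0,0,0,0,0.1,0,1],
    [0,0,0,0,0.1,0,1],
    [0,0,0,0,0.1,0,1],
    [0,0,0,0,0.1,0,1],
    [0,0,0,0,0.1,0,1],
    [0,0,0,0,0.1,0,1],
  ],
)

```text
time_s: 9.62
position: [0.5449, 0.1785, 0.1618]
tcp_rot: [0.704, -0.704, -0.065, 0.064]
contact_force: [-0.9, -1.0, 5.5]
opening: 0.0002
```

Request:
drive_tool(
  moves=[
    [0,0,0,0,0,0,1],
    [0,0,0,0,0,0,1],
    [0,0,0,0,0,0,1],
    [0,0,0,0,0,0,1],
    [0,0,0,0,0,0,1],
    [0,0,0,0,0,0,1],
    [0,0,0,0,0,0,1],
    [0,0,0,0,0,0,1],
    [0,0,0,0,0,0,1],
    [0,0,0,0,0,0,1],
  ],
)

```text
time_s: 10.45
position: [0.5449, 0.1785, 0.1618]
tcp_rot: [0.704, -0.704, -0.065, 0.064]
contact_force: [0.2, -0.4, 6.4]
opening: 0.0001
```

```bash
python3 -c "
from h import *
from plant import cams
rel(-10,235,160)
im,d=cams.get_image('top');a=cv2.resize(im[90:260,230:400,::-1],(400,400))
im,d=cams.get_image('side');b=cv2.resize(im[150:320,230:400,::-1],(400,400))
cv2.imwrite('pics/c5.png',np.hstack([a,b]))"
```

```text
t 10.45 feeder now [-10.4 235.5 161.8] f [ 0.2 -0.4  6.4] q [ 0.31  0.38  1.83  0.    0.93 -1.44] 
 rot [-0.    -0.     0.001] shift cm [ 0.04  0.18 -0.05]
```

View pics/c5.png

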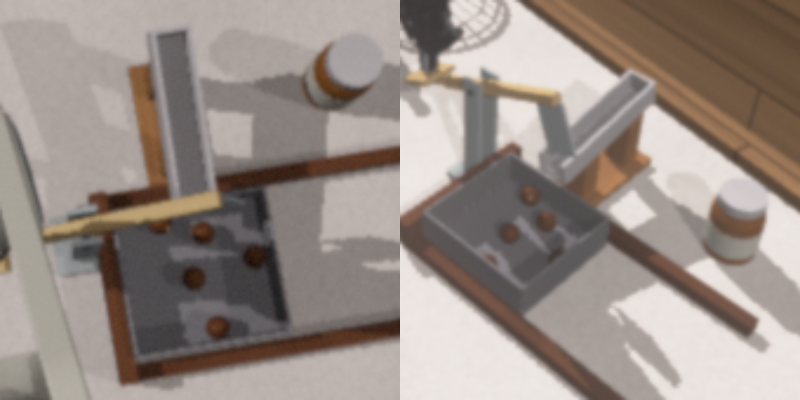

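All five nuts are in the tray, at top-crop pixels (160,226), (203,232), (193,278), (255,256) and (218,327), and the chute is empty. I'll release gently.

Request:
drive_tool(
  moves=[
    [0,0,0,0,-0.6,0,1],
    [0,0,0,0,-1.2,0,1],
    [0,0,0,0,-1.8,0,1],
    [0,0,0,0,-2.4,0,1],
    [0,0,0,0,-3.0,0,1],
    [0,0,0,0,-3.6,0,1],
    [0,0,0,0,-4.2,0,1],
    [0,0,0,0,-5,0,1],
    [0,0,0,0,-7,0,1],
    [0,0,0,0,-9,0,1],
  ],
)

```text
time_s: 11.38
position: [0.5434, 0.1775, 0.2512]
tcp_rot: [-0.704, 0.705, 0.063, -0.065]
contact_force: [0.6, 0.1, 0.5]
opening: -0.0003
```

Request:
drive_tool(
  moves=[
    [0,0,0,0,-2,0,1],
    [0,0,0,0,-4,0,1],
    [0,0,0,-3,-4,3,1],
    [0,0,0,-6,-4,6,1],
    [0,0,0,-9,-4,9,1],
    [0,0,0,-12,-4,12,1],
    [0,0,0,-14,-4,14,1],
    [0,0,0,-14,-4,14,1],
    [0,0,0,-14,-4,14,1],
    [0,0,0,-14,-4,14,1],
  ],
)

```text
time_s: 12.22
position: [0.3817, 0.2904, 0.2915]
tcp_rot: [-0.704, 0.704, 0.064, -0.064]
contact_force: [-0.7, -0.1, 0.6]
opening: -0.0
```

```bash
python3 -c "
from h import *
from plant import cams
rel(-10,235,160)
im,d=cams.get_image('side');b=cv2.resize(im[150:320,230:400,::-1],(400,400))
im,d=cams.get_image('top');p=cams.camera_params('top');np.savez('e.npz',im=im,d=d,**p);a=cv2.resize(im[90:290,100:400,::-1],(600,400))
cv2.imwrite('pics/c6.png',cv2.resize(np.hstack([a,b]),(800,320)))
im,P=cloud('e.npz');f=(P-O)@np.stack([EX,EY],1)*1e3
s=(abs(P[...,2]-.055)<.005)&(f[...,0]<20)&(f[...,0]>-165)&(f[...,1]<110)&(f[...,1]>-150)
print('tray',np.percentile(f[s],[1,99],axis=0).round().tolist())
s=(abs(f[...,0]+10)<40)&(abs(f[...,1]-235)<35)&(P[...,2]>.1)&(P[...,2]<.2)
print('paddle z',s.sum(),np.median(P[s][:,2]) if s.any() else 0)"
```

```text
t 12.2167 feeder now [-150.7  375.1  291.5] f [-0.7 -0.1  0.6] q [ 0.65  0.09  1.89 -0.    1.16 -1.1 ] 
 rot [0.001 0.    0.   ] shift cm [ 14.06  13.16 -14.  ]
tray [[-153.0, -88.0], [16.0, 91.0]]
paddle z 591 0.17749165389357635
```

View pics/c6.png

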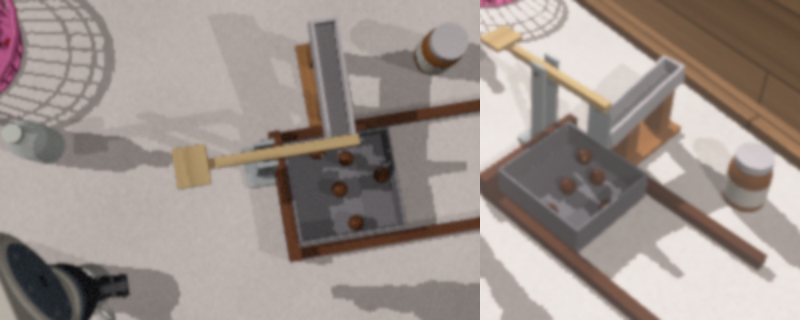

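The paddle is back at 177.5 mm, so the gate is closed. The tray is flush with the board, the nuts are inside it, and the arm stands clear.

```bash
python3 -c "
from plant import order
print(order.finish_job())"
```

```text
the job is handed in; nothing more can be done
None
```

The job is done and handed in at about 12.3 s of the 48 s allowed. I pushed the tray about 124 mm along the track with the closed fingers until it met the stop board, at about 12 N. I then pressed the paddle to nearly full travel with about 6 N, held it for roughly 1.7 s until all five nuts had rolled into the tray, and released it.

**Last checks:**
- **Tray:** its rim spans feeder y from −88 to +91 mm, so it is flush with the stop board.
- **Nuts:** I counted all five in the tray while the paddle was still down, and the chute was empty. In the last view the lever mostly hides one of them.
- **Gate:** the paddle is back at 177.5 mm, its rest height, so the gate is closed.
- **Arm and bystanders:** the arm stands clear with no contact force. The jar and bottle look unmoved. The arm covers the mug in the last top picture, so I did not check it again, but the gripper stayed well above it.

No check failed or disagreed.

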